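# Set the glass stop and lock it

## Task

Loosen the lock ring by its red-pinned lever, turn the black knob until the brass stop just touches the edge of the glass pane without pressing hard on it, then swing the lever back until the lock ring is firmly tight again, but do not overstrain it. The stop must be left touching the glass with the ring tight; keep the gripper off the pane, leave it where it lies, and do not disturb the wheel, tumbler and jar.

Things in the scene. Friction and masses are not known exactly. Their poses are not given: they have to be found in the camera images.
- rest: teal cast pane rest fixed to the bench, bed 250 x 280 x 24 mm (x -80 to 170, y -150 to 130). Origin: on the common upright axis of knob and lock ring, at bench level; x towards the pane's side (away from the robot, within its yaw), y to the side the stop comes from, z up. Dark housing of radius 38 mm about the axis up to z 54 mm; rail, stop, pane and back stop around x = 100 mm, all below z 60 mm
- lock_ring (a joint): angle of the steel lock ring (radius 33 mm, z 56 to 68 mm) about the rest's axis, rad, growing anticlockwise from above. Growing loosens, clockwise tightens. Starts tight, near 0 to 0.1; at 0 its lever points along -x of the rest. Range -0.8 to 1.0; stays where left; free beyond 0.5. After the knob is turned it bites further clockwise than before, by up to 0.5 rad: that must be felt
- lock_pin (a point): grasp point on the round red upright pin at the end of the lock ring's lever: pin of 14 mm diameter, 85 mm from the rest's axis, top at z 106 mm, this point at z 95 mm; top of the lever arm below it at z 68 mm. The pin circles round the rest's axis as the ring turns
- ring_axis (a point): centre of the lock ring, on the rest's axis, z 62 mm. How the ring feels, moved slowly at the pin: about 5 N of drag when free; once the clamp bites, rising by some 25 N per rad; firmly tight at 9 to 11 N; overstrained beyond about 14 N. Let go, it may spring back by up to 0.2 rad and stays tight
- adjuster (a joint): angle of the black knob about the rest's axis, rad, growing clockwise from above; 0 to 0.4 at the start, range -0.2 to 2.2. Growing drives the stop towards the pane, 16 mm per rad. Held fast while the ring is tight (to over 0.5 N m). With the ring loose it turns with about 0.08 N m of friction and stays where left; pressing the stop on the glass with F newtons adds 0.016 x F N m
- adjuster_grip (a point): grasp point on the knob's bar, on the axis, at z = 101 mm: bar 46 mm long, 14 mm thick, z 78 to 112 mm, on a disc of 26 mm radius. Its x axis runs along the bar and y across it (the way to grip); at joint 0 the axes are those of the rest
- stop_face (a point): middle of the brass face of the sliding stop that meets the pane's edge (face 60 mm wide, z 26 to 50 mm over the bench; this point at z = 29 mm, x 100 mm in the rest's frame). It moves along -y of the rest as the knob's angle grows
- pane: loose green glass pane, 110 x 70 x 10 mm (x, y, z), 0.19 kg, lying flat on the bed against the fixed back stop. Origin: centre of its underside; axes as the rest's. The edge that the stop must meet is at +35 mm along its y. More than 18 N from the stop chips it
- clamp_shoe: copper clamp shoe inside the housing, driven by the lock ring on to a drum on the knob's shaft; not reachable, nothing to handle. Its force on the drum is the tightness of the ring: 0 when loose, over 15 N when tight, over 110 N when overstrained
- wheel: bystander: orange grinding wheel lying flat, 100 mm in diameter, 22 mm high; origin at the centre of its underside
- tumbler: bystander: amber glass tumbler, 72 mm wide, 85 mm high; origin at the centre of its underside
- jar: bystander: closed jar of grinding grit, 64 mm wide, 80 mm high; origin at the centre of its underside
- stop: the brass face of the stop, sprung on its grey carriage: it gives by 1 mm per 8 N, so turning the knob on by 0.1 rad after first touch presses it on the glass with about 13 N. Its origin coincides with the rest's as the knob reads 0 and moves along -y of the rest with it
Mind the look-alikes: they are no part of the job. What is meant by the pane is not purple, and is the smaller of those in its own colour.

How it is judged:
By the outcome, as a careful person would: the job done as asked, in the order asked, and still so for the second after the job is handed in, with the robot touching nothing.
It also fails if it takes over 69 s, if anything falls off the work surface, if the arm or the gripper's body presses on something with over 40 N, if the wrist force passes 120 N, or if a joint passes its speed limit or range.

## Robot

A 6-joint arm with a two-finger parallel gripper is mounted at the origin on the work surface. World frame = base frame: x ahead of the robot, y to its left, z up, the work surface at z = 0. Lengths are in m, angles in rad, forces in N, time in s.
With the tool pointing down it reaches from about 0.35 to 0.975 m from the base axis. Payload 7.1 kg.
Tool frame: the origin (TCP) lies between the finger pads; the fingertips stand 19 mm ahead of it and the grasp point (between the pads) is the TCP; z points along the fingers, y is the line along which they close (so a half turn about z gives the same grasp; the last joint's range is limited). The gripper opens to 88 mm and grips with 3 to 60 N. Pads are 20 mm wide; open, the fingers measure 115 mm over their backs; the gripper's body (75 mm by 178 mm) begins 61 mm behind the grasp point.
Start: joints at [1.195, 0.423, 1.63, -0, 1.089, -0.019], TCP at [0.218, 0.586, 0.242] pointing down, gripper open.
Joint ranges: [-3, 3], [-0.9, 2.11], [0.09, 2.58], [-1.31, 4.45], [0.11, 2.69], [-2.54, 2.54]. Speed limits (rad/s): [2.39, 2.39, 3.01, 3.14, 3.14, 3.14].

## Interface

Orientations are given as [roll, pitch, yaw] about the fixed x, y, z axes, in that order (R = Rz(yaw) Ry(pitch) Rx(roll)).
In Python, from station import * gives the robot as it stands.
- The arm moves only by the tool arm_command, never from a script. Its arguments are lists of equal length, an entry for each row: "grip": the finger opening in m, from 0 to 0.0878; "offset": the shift along the tool's x, y, z in m, a list of three; "spin": the turn about the tool's z in rad. In form: {"grip": [grip, ...], "offset": [[dx, dy, dz], ...], "spin": [spin, ...]}. A call has 1 to 20 rows; each row shifts and turns the commanded pose from where the row before left it, along the tool's axes as they then stand; what a row does not reach is not made up. A row lasts 1/8 s, in which the tool goes at most 62.5 mm and 10.7 degrees, less where a joint would pass 70% of its speed; a pose out of reach is approached as far as the arm can. A call is refused whole if a number of a shift passes 0.0625 or a number of a turn 0.188, either way. A call with a gripper value outside its range is refused whole. The fingers move at their own pace and stop on an object; "force" is the grip in N (left out, the last holds). Time passes only in rows, so rows that do not move let the fingers close. It gives the time, the measured TCP pose, the force, the opening and the grip force at its end, in the units of the state.
- get_obs(): the state, without advancing time (a new reading comes with each control period).
- grab_frame(name): name is "scene" or "top" or "wrist"; returns (picture, depth): 384x512x3 uint8, red, green, blue; 384x512 float32, m along the optical axis (not along the pixel's ray), 0 where there is no reading.
- camera_params(name): a dict with "vertical_fov" (degrees; the focal length in pixels is half the picture's height over the tangent of half this angle, whatever the lens; pixels are square), "cx", "cy" (the principal point, pixels), "dist" ([k1, k2, p1, p2, k3] as OpenCV has them; the pictures are not rectified), "rvec" (rotation vector, rad) and "tvec" (3), from world to camera coordinates, as OpenCV has them; the wrist camera has in their place "tool_from_camera" (4x4, takes a point from camera to tool coordinates, whose origin is the TCP and whose axes are the flange's). Camera axes: x right, y down, z forward; pixel columns grow to the right and rows downward; lengths in m; the calibration is good to about 2 mm. A picture is of the moment at which its call begins: read the wrist's pose just before it. camera_params takes no time and is no camera call.
- close_job(): hands the job in; it is judged then, once.
The state is a dict: "time_s": time; "joint_pos": joint angles; "qvel": joint speeds; "effort": joint torques, N m; "position": TCP position; "ee_rot": TCP orientation; "force": force on the tool from outside, world axes, zero at the start; "ft_torque": the same for the moment, N m; "gripper_width": finger opening in m; "finger_force": force on a finger pad.
Only numpy, scipy, OpenCV 4.12 (cv2) and the standard library are available. Lean on these libraries where they do the work, as an engineer would, in place of code of your own. Each camera call takes 0.05 s, during which the arm holds its last target. There are 200 camera calls.

## Working session

There is one attempt and no reset: what is moved stays moved. The work goes in short steps, Python scripts to look and compute and a tool call to move; the robot and the scene stay as the last step left them, time stands still between calls to the robot, and variables do not carry over. Pictures are saved under pics/ and viewed, at most 10 in all, crops included, and the job is handed in when it is done.

Besides the shell and the picture viewer there is one more tool, called after "Emit:" as a command line: name --pt "numbers of a row" for each row, then --argument value for the rest. arm_command: Moves the arm, as the interface text tells. Its arguments: {"type":"object","properties":{"grip":{"type":"array","items":{"type":"number"}},"offset":{"type":"array","items":{"type":"array","items":{"type":"number"}}},"spin":{"type":"array","items":{"type":"number"}},"force":{"type":"number"}},"required":["grip","offset","spin"]}

```bash
mkdir -p pics; ls
python3 - <<'E'
from station import *
import cv2,numpy as np
o=get_obs();print(o)
for n in ["top","scene"]:
    p,d=grab_frame(n);cv2.imwrite(f"pics/{n}0.png",p[:,:,::-1]);np.save(f"pics/{n}0.npy",d);print(n,camera_params(n),(d>0).mean())
print(camera_params("wrist"))
E
```

```text
pics
{'time_s': 0.0, 'joint_pos': array([ 1.19500752e+00,  4.23848405e-01,  1.63066367e+00, -1.73879988e-05,
        1.08858794e+00, -1.90210135e-02]), 'qvel': array([-0.00053377, -0.00012501,  0.00017193,  0.00117821,  0.0008504 ,
       -0.00024082]), 'effort': array([ 1.26178202e-03, -5.44618142e+01, -2.73672473e+01,  6.43549114e-02,
        2.29077239e-02, -1.63411792e-04]), 'position': array([0.21808404, 0.58517047, 0.24090729]), 'ee_rot': array([-3.14008528e+00, -1.32792979e-05,  2.78483293e+00]), 'force': array([ 0.70849738, -0.16758985, -0.61688105]), 'ft_torque': array([ 0.03703022, -0.01723479,  0.02056207]), 'finger_force': 0.0, 'gripper_width': 0.0874657573979419}
top {'vertical_fov': 57.996509376203306, 'cx': 255.5512910485597, 'cy': 189.67742451174556, 'dist': array([-0.08548696,  0.        ,  0.        ,  0.        ,  0.        ]), 'rvec': array([ 2.14393436, -2.10905322,  0.16991445]), 'tvec': array([0.02080939, 0.58639024, 0.92479636])} 0.9959055582682291
scene {'vertical_fov': 54.407361816161966, 'cx': 262.1648601756016, 'cy': 190.99606772587387, 'dist': array([-0.03766774,  0.        ,  0.        ,  0.        ,  0.        ]), 'rvec': array([ 1.98605989,  1.14197886, -0.5843939 ]), 'tvec': array([-0.32922762, -0.24585791,  1.35802982])} 0.9960174560546875
{'vertical_fov': 60.57200843911961, 'cx': 259.5548239394416, 'cy': 188.7395264779385, 'dist': array([-0.05426498,  0.        ,  0.        ,  0.        ,  0.        ]), 'tool_from_camera': array([[ 5.90591579e-04, -9.65134134e-01, -2.61755144e-01,
         7.21117263e-02],
       [ 9.99999777e-01,  6.51595333e-04, -1.46264365e-04,
        -1.77387496e-03],
       [ 3.11723161e-04, -2.61754999e-01,  9.65134303e-01,
        -1.43793552e-01],
       [ 0.00000000e+00,  0.00000000e+00,  0.00000000e+00,
         1.00000000e+00]])}
```

View pics/top0.png

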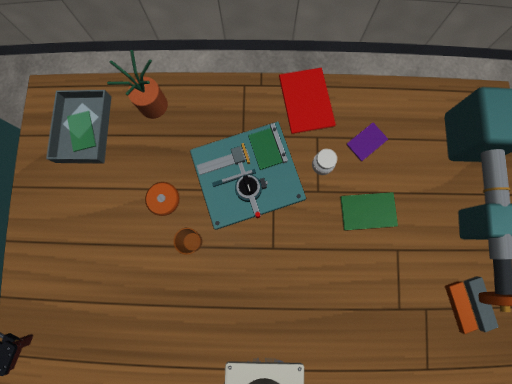

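View pics/scene0.png

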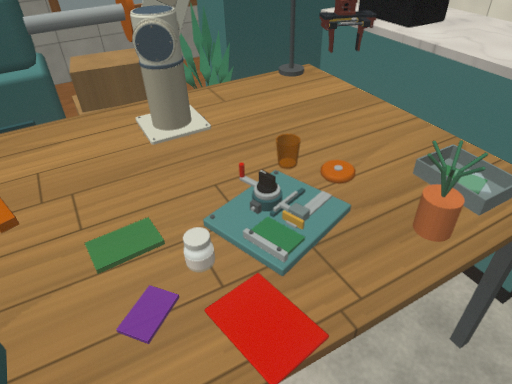

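The top view shows the rest at about (248,183), with the red pin at (257,214), the stop at (246,153) and the pane at (267,147). Green candidates are the pane on the rest (267,147), the large sheet (369,211) and the sheet in the tray (82,130). The purple one is at (367,141). The pane lying on the rest against the back stop fits the description. I'll confirm it in an enlarged crop and measure.

```bash
cat > h.py <<'E'
from station import *
import cv2,numpy as np
def cam(n,o=None):
    c=camera_params(n);f=192/np.tan(np.radians(c["vertical_fov"]/2))
    K=np.array([[f,0,c["cx"]],[0,f,c["cy"]],[0,0,1.]])
    if n=="wrist":
        from scipy.spatial.transform import Rotation as R
        T=np.eye(4);T[:3,:3]=R.from_euler("xyz",o["ee_rot"]).as_matrix();T[:3,3]=o["position"]
        T=T@c["tool_from_camera"]
        Rw,t=T[:3,:3],T[:3,3]
    else:
        Rc=cv2.Rodrigues(c["rvec"])[0];Rw=Rc.T;t=-Rc.T@c["tvec"]
    return K,c["dist"],Rw,t
def topl(C,px,z):
    K,d,Rw,t=C
    u=cv2.undistortPoints(np.array(px,float).reshape(-1,1,2),K,d).reshape(-1,2)
    r=np.c_[u,np.ones(len(u))]@Rw.T
    return t+r*((z-t[2])/r[:,2])[:,None]
def proj(C,P):
    K,d,Rw,t=C
    return cv2.projectPoints(np.array(P,float).reshape(-1,3),cv2.Rodrigues(Rw.T)[0],-Rw.T@t,K,d)[0].reshape(-1,2)
def blob(m):
    n,l,s,c=cv2.connectedComponentsWithStats(m.astype(np.uint8));i=1+s[1:,4].argmax();return l==i,c[i],s[i]
E
python3 - <<'E'
from h import *
im=cv2.imread("pics/top0.png");C=cam("top")
hsv=cv2.cvtColor(im,cv2.COLOR_BGR2HSV);H,S,V=[hsv[...,i].astype(int) for i in range(3)]
roi=np.zeros(H.shape,bool);roi[110:240,180:315]=1
m=roi&(H>80)&(H<100)&(S>80)
b,c,s=blob(m);pts=np.argwhere(b)[:,::-1]
P=topl(C,pts,.024)[:,:2].astype(np.float32)*1000
r=cv2.minAreaRect(P);print("rest rect",r,cv2.boxPoints(r))
R=roi&((H<6)|(H>174))&(S>150)&(V>100);b,c,s=blob(R);print("pin",c,s,topl(C,c,.106))
g=roi&(H>50)&(H<78)&(S>100);b,c,s=blob(g);print("pane",c,s,topl(C,c,.034));P=topl(C,np.argwhere(b)[:,::-1],.034)[:,:2].astype(np.float32)*1000;print(cv2.minAreaRect(P))
cv2.imwrite("pics/crop0.png",cv2.resize(im[110:240,180:315],None,fx=4.5,fy=4.5,interpolation=cv2.INTER_CUBIC))
E
```

```text
rest rect ((637.3077392578125, 57.008941650390625), (247.84872436523438, 277.0491027832031), 19.41499137878418) [[ 474.3836    146.46297 ]
 [ 566.47687  -114.831955]
 [ 800.2319    -32.445084]
 [ 708.1386    228.84984 ]]
pin [301.13756614 120.12522046] [287 110  28  24 567] [[ 0.77299748 -0.09268916  0.106     ]]
pane [265.06120092 148.40184758] [249 128  34  42 866] [[0.71183339 0.00493208 0.034     ]]
((713.0975341796875, 5.025138854980469), (110.01556396484375, 70.31779479980469), 19.689062118530273)
```

View pics/crop0.png

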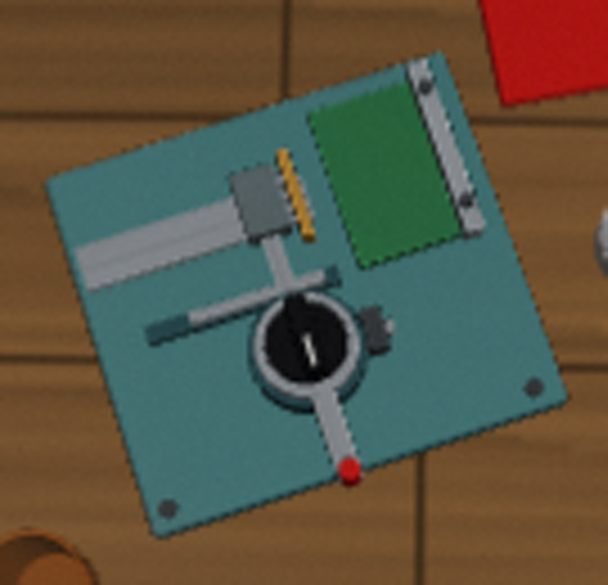

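The crop confirms it: the green pane (267,147) measures 110×70 mm and lies on the rest against the back stop. The rest origin is about (0.5915, 0.0514), yaw 0.34. I'm moving over it for a wrist view.

Emit:
arm_command --grip '[0.05,0.05,0.05,0.05,0.05,0.05,0.05,0.05,0.05,0.05,0.05,0.05,0.05,0.05,0.05,0.05,0.05,0.05,0.05,0.05]' --pt "-0.0361 -0.0282 -0.0014" --pt "-0.0361 -0.0282 -0.0014" --pt "-0.0361 -0.0282 -0.0014" --pt "-0.0361 -0.0282 -0.0014" --pt "-0.0361 -0.0282 -0.0014" --pt "-0.0361 -0.0282 -0.0014" --pt "-0.0361 -0.0282 -0.0014" --pt "-0.0361 -0.0282 -0.0014" --pt "-0.0361 -0.0282 -0.0014" --pt "-0.0361 -0.0282 -0.0014" --pt "-0.0361 -0.0282 -0.0014" --pt "-0.0361 -0.0282 -0.0014" --pt "-0.0361 -0.0282 -0.0014" --pt "-0.0361 -0.0282 -0.0014" --pt "0 0 0" --pt "0 0 0" --pt "0 0 0" --pt "0 0 0" --pt "0 0 0" --pt "0 0 0" --spin '[0,0,0,0,0,0,0,0,0,0,0,0,0,0,0.175,0.175,0.175,0.175,0.175,0.175]'

```text
time_s: 2.6
position: [0.5536, 0.0391, 0.2609]
ee_rot: [-3.141, -0.0, 1.729]
force: [0.3, 0.3, -1.0]
gripper_width: 0.0499
finger_force: 0.0
```

Emit:
arm_command --grip '[0.05,0.05,0.05,0.05,0.05,0.05,0.05,0.05,0.05]' --pt "0 0 0" --pt "0 0 0" --pt "0 0 0" --pt "0 0 0" --pt "0 0 0" --pt "0 0 0" --pt "0 0 0" --pt "0 0 0" --pt "0 0 0" --spin '[0.175,0.175,0.175,0.175,0.175,0.175,0.175,0.175,0]'

```text
time_s: 3.72
position: [0.5537, 0.0392, 0.261]
ee_rot: [-3.141, 0.001, 0.336]
force: [0.4, 0.7, 0.3]
gripper_width: 0.05
finger_force: 0.0
```

Run:
```python
from h import *
o=get_obs();p,d=grab_frame("wrist");cv2.imwrite("pics/w1.png",p[:,:,::-1]);np.savez("pics/w1.npz",d=d,position=o["position"],ee_rot=o["ee_rot"]);print(o)
```

```text
{'time_s': 3.725, 'joint_pos': array([ 4.91872729e-02,  2.98513541e-01,  1.76841330e+00, -4.97343730e-06,
        1.07534921e+00,  1.28360937e+00]), 'qvel': array([ 0.00058221,  0.00120613, -0.00173622,  0.00192402, -0.00060427,
       -0.08123225]), 'effort': array([-2.36208877e-02, -4.66017866e+01, -2.72240245e+01,  2.97685212e-02,
       -6.83063921e-02,  1.01154942e+00]), 'position': array([0.55369688, 0.03916996, 0.26097181]), 'ee_rot': array([-3.14140327e+00,  6.56650928e-04,  3.36376658e-01]), 'force': array([0.40241709, 0.73851438, 0.33043099]), 'ft_torque': array([ 0.01214634,  0.11981245, -0.02651641]), 'finger_force': 0.0, 'gripper_width': 0.05000113179243724}
```

View pics/w1.png

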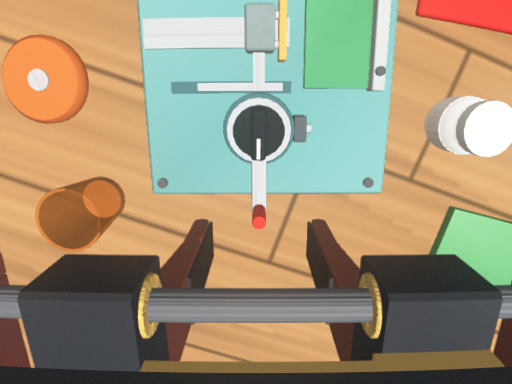

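The wrist view shows the knob at (258,130), the red pin top at about (259,223), the brass face at (283,30) and the pane edge at about column 305. The lever points along the tool's -x.

Run:
```python
from h import *
z=np.load("pics/w1.npz");o=dict(position=z["position"],ee_rot=z["ee_rot"]);d=z["d"];C=cam("wrist",o)
im=cv2.imread("pics/w1.png")
hsv=cv2.cvtColor(im,cv2.COLOR_BGR2HSV);H,S,V=[hsv[...,i].astype(int) for i in range(3)]
def roi(x0,x1,y0,y1):
    r=np.zeros(H.shape,bool);r[y0:y1,x0:x1]=1;return r
b,c,s=blob(roi(235,285,190,240)&((H<8)|(H>172))&(S>150));print("pin",c,s)
ys,xs=np.nonzero(b)
# points in world from depth
K,dist,Rw,t=C
u=cv2.undistortPoints(np.stack(np.meshgrid(np.arange(512.),np.arange(384.)),-1).reshape(-1,1,2),K,dist).reshape(384,512,2)
W=t+(np.dstack([u,np.ones(u.shape[:2])])*d[...,None])@Rw.T
yaw=.34;O=np.array([.5915,.0514])
def loc(P,O=O,yaw=yaw):
    q=P[...,:2]-O;return np.stack([q[...,0]*np.cos(yaw)+q[...,1]*np.sin(yaw),-q[...,0]*np.sin(yaw)+q[...,1]*np.cos(yaw)],-1)*1000
pw=W[b];top=pw[pw[:,2]>np.percentile(pw[:,2],70)];print("pin z max",pw[:,2].max(),"top",np.median(top,0),(top.min(0)+top.max(0))/2,loc((top.min(0)+top.max(0))/2))
# pane
g=roi(300,380,0,100)&(H>50)&(H<78)&(S>100);b,c,s=blob(g);P=topl(C,np.argwhere(b)[:,::-1],.034);L=loc(P);print("pane y edges",np.percentile(L[:,1],[1,99]),"x",L[:,0].min(), "z",np.median(W[b][:,2]))
# per row edge 
for r in (10,30,50): 
    xr=np.nonzero(b[r])[0];print("pane row",r,xr.min(),loc(topl(C,[[xr.min()-.5,r]],.034)),loc(topl(C,[[xr.max()+.5,r]],.034)))
br=roi(265,300,0,75)&(H>15)&(H<32)&(S>140);b,c,s=blob(br);print("brass",c,s,"z",np.percentile(W[b][:,2],[5,50,95]))
for r in (10,30,50):
    xr=np.nonzero(b[r])[0];print("brass row",r,xr.min(),xr.max(),loc(topl(C,[[xr.max()+.5,r]],.05)))
# ring: bright annulus z 68 ; knob bar by depth
k=roi(225,295,95,165)
bar=k&(W[...,2]>.104)&(W[...,2]<.12);b,c,s=blob(bar);Pb=W[b][:,:2].astype(np.float32)*1000;print("bar",b.sum(),cv2.minAreaRect(Pb),np.median(W[b][:,2]))
ring=k&(V>130)&(S<60)&(abs(W[...,2]-.068)<.004);P=topl(C,np.argwhere(ring)[:,::-1],.068)[:,:2].astype(np.float32)*1000
b,c,s=blob(ring);Pr=topl(C,np.argwhere(b)[:,::-1],.068)[:,:2].astype(np.float32)*1000;print("ring",len(Pr),cv2.minEnclosingCircle(Pr))
m=roi(130,410,0,200)&(H>80)&(H<100)&(S>60);b,c,s=blob(m);P=loc(topl(C,np.argwhere(b)[:,::-1],.024));print("bed local", np.percentile(P[:,1],[.5,99.5]),P[:,0].min())
cv2.imwrite("pics/c1.png",cv2.resize(np.clip(im[90:240,200:320].astype(float)**.6*8,0,255).astype(np.uint8),None,fx=4,fy=4))
```

```text
pin [258.66666667 217.96825397] [252 206  14  23 252]
pin z max 0.40472068679228995 top [0.51140537 0.02483595 0.10712715] [0.56326559 0.03976036 0.25567236] [-30.49979268  -1.55751646]
pane y edges [-116.10457941  -48.85713477] x 43.180026656459496 z 0.03459875807906032
pane row 10 306 [[120.34132673 -47.80432504]] [[ 121.08587113 -116.56559379]]
pane row 30 306 [[100.90168676 -48.30159034]] [[ 101.52995524 -116.8029651 ]]
pane row 50 306 [[ 81.06613421 -48.83164456]] [[  81.58346643 -117.09820171]]Traceback (most recent call last):
  File "<stdin>", line 22, in <module>
  File "h.py", line 23, in blob
    n,l,s,c=cv2.connectedComponentsWithStats(m.astype(np.uint8));i=1+s[1:,4].argmax();return l==i,c[i],s[i]
                                                                     ~~~~~~~~~~~~~~^^
ValueError: attempt to get argmax of an empty sequence
```

```bash
cat > m.py <<'E'
from h import *
z=np.load("pics/w1.npz");o=dict(position=z["position"],ee_rot=z["ee_rot"]);d=z["d"];C=cam("wrist",o)
im=cv2.imread("pics/w1.png")
hsv=cv2.cvtColor(im,cv2.COLOR_BGR2HSV);H,S,V=[hsv[...,i].astype(int) for i in range(3)]
def roi(x0,x1,y0,y1):
    r=np.zeros(H.shape,bool);r[y0:y1,x0:x1]=1;return r
K,dist,Rw,t=C
u=cv2.undistortPoints(np.stack(np.meshgrid(np.arange(512.),np.arange(384.)),-1).reshape(-1,1,2),K,dist).reshape(384,512,2)
W=t+(np.dstack([u,np.ones(u.shape[:2])])*d[...,None])@Rw.T
yaw=.34;O=np.array([.5915,.0514])
def loc(P,O=O,yaw=yaw):
    q=P[...,:2]-O;return np.stack([q[...,0]*np.cos(yaw)+q[...,1]*np.sin(yaw),-q[...,0]*np.sin(yaw)+q[...,1]*np.cos(yaw)],-1)*1000
E
python3 - <<'E'
from m import *
print(hsv[30,274:310].tolist())
br=roi(265,300,0,75)&(H>10)&(H<35)&(S>140);
if br.any():
    b,c,s=blob(br);print("brass",c,s,"z",np.percentile(W[b][:,2],[5,50,95]))
    for r in (10,30,50):
        xr=np.nonzero(b[r])[0];print("brass row",r,xr.min(),xr.max(),loc(topl(C,[[xr.max()+.5,r]],.05)))
t_=topl(C,[[259,222]],.106);print("pin top",t_,loc(t_))
k=roi(225,295,95,165)
bar=k&(W[...,2]>.104)&(W[...,2]<.12);print(bar.sum())
if bar.any():
    b,c,s=blob(bar);Pb=W[b][:,:2].astype(np.float32)*1000;print("bar",b.sum(),cv2.minAreaRect(Pb),np.median(W[b][:,2]))
ring=k&(V>130)&(S<60)
b,c,s=blob(ring);print(s,np.median(W[b][:,2]));Pr=topl(C,np.argwhere(b)[:,::-1],.068)
Lr=loc(Pr);q=Lr[:,0]>-20;print("ring ext y",Lr[q].min(0),Lr[q].max(0))
m=roi(130,410,0,200)&(H>80)&(H<100)&(S>60);b,c,s=blob(m);P=loc(topl(C,np.argwhere(b)[:,::-1],.024));print("bed local", np.percentile(P[:,1],[.5,99.5]),P[:,0].min())
cv2.imwrite("pics/c1.png",cv2.resize(np.clip(im[90:240,200:320].astype(float)**.6*8,0,255).astype(np.uint8),None,fx=4,fy=4))
E
```

```text
[[85, 15, 191], [72, 6, 220], [90, 2, 236], [80, 3, 225], [18, 87, 158], [19, 136, 222], [23, 122, 250], [23, 121, 250], [23, 121, 249], [23, 121, 249], [23, 120, 250], [24, 116, 252], [23, 89, 249], [21, 8, 222], [85, 7, 233], [86, 28, 225], [88, 72, 213], [87, 75, 212], [88, 73, 212], [87, 75, 212], [87, 73, 213], [87, 73, 213], [88, 74, 211], [87, 75, 213], [87, 75, 212], [87, 74, 213], [87, 73, 212], [87, 74, 216], [87, 74, 213], [87, 75, 212], [84, 77, 163], [70, 96, 138], [69, 103, 188], [69, 102, 210], [69, 102, 209], [68, 102, 211]]
pin top [[0.5113785  0.02386836 0.106     ]] [[-84.71636909   0.76390188]]
783
bar 783 ((591.32666015625, 52.303794860839844), (44.222923278808594, 13.380788803100586), 18.9433650970459) 0.11249471889065016
[ 226   97   66   68 1406] 0.06868601854477899
ring ext y [-19.3666572  -31.88066423] [32.54528963 34.11147165]
bed local [-145.8107249   128.21443675] -78.30791939216337
```

View pics/c1.png

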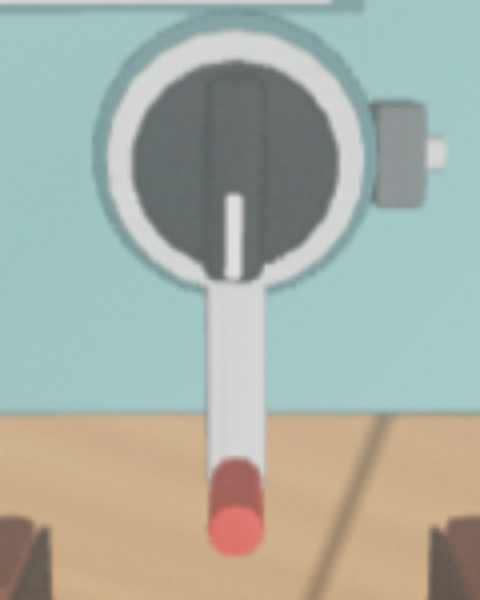

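The adjuster bar is at about 0.33 rad, near joint 0. The axis is at (0.5913, 0.0523) and the pin at (0.511, 0.024). I'm descending on the pin and gripping it.

Emit:
arm_command --grip '[0.05,0.05,0.05,0.05,0.05,0.05,0.05,0.0,0.0,0.0,0.0,0.0]' --pt "-0.023 0 0" --pt "-0.0223 0.0003 0" --pt "0 0 0.04" --pt "0 0 0.04" --pt "0 0 0.04" --pt "0 0 0.035" --pt "0 0 0.011" --pt "0 0 0" --pt "0 0 0" --pt "0 0 0" --pt "0 0 0" --pt "0 0 0" --spin '[0,0,0,0,0,0,0,0,0,0,0,0]' --force 20

```text
time_s: 5.28
position: [0.5117, 0.0242, 0.0961]
ee_rot: [3.141, -0.001, 0.335]
force: [-1.2, 1.9, 6.6]
gripper_width: 0.0135
finger_force: 20.0
```

Run:
```python
from m import *
o=get_obs();print(o["position"],o["force"],o["ft_torque"],o["gripper_width"])
O=np.array([.5913,.0523])
for r in (10,30,50): print(loc(topl(C,[[286.8,r]],.05),O),loc(topl(C,[[304.7,r]],.034),O))
```

```text
[0.51171202 0.02416809 0.09607357] [-1.20828411  1.87125059  6.59381707] [ 0.24984527  0.28668159 -0.05601323] 0.013454131028075206
[[116.31411131 -28.17588195]] [[120.23094312 -47.8982177 ]]
[[ 97.72568254 -28.4349582 ]] [[100.79189847 -48.38578105]]
[[ 78.75833794 -28.71211415]] [[ 80.95692938 -48.90553632]]
```

Emit:
arm_command --grip '[0,0,0,0,0,0,0,0,0,0,0,0,0,0,0,0]' --pt "0.0001 0.00425 0" --pt "0.0001 0.00425 0" --pt "0.0001 0.00425 0" --pt "0.0001 0.00425 0" --pt "0.0001 0.00425 0" --pt "0.0001 0.00425 0" --pt "0.0001 0.00425 0" --pt "0.0001 0.00425 0" --pt "0.0001 0.00425 0" --pt "0.0001 0.00425 0" --pt "0.0001 0.00425 0" --pt "0.0001 0.00425 0" --pt "0.0001 0.00425 0" --pt "0.0001 0.00425 0" --pt "0.0001 0.00425 0" --pt "0 0 0" --spin '[-0.05,-0.05,-0.05,-0.05,-0.05,-0.05,-0.05,-0.05,-0.05,-0.05,-0.05,-0.05,-0.05,-0.05,-0.05,0]'

```text
time_s: 7.28
position: [0.5528, -0.0225, 0.0961]
ee_rot: [3.14, -0.002, 1.085]
force: [1.1, 6.0, 5.1]
gripper_width: 0.0134
finger_force: 20.0
```

Emit:
arm_command --grip '[0.05,0.05,0.05,0.05,0.05,0.05,0.05,0.05,0.05,0.05,0.05,0.05,0.05,0.05,0.05,0.05,0.05,0.05,0.05]' --pt "0 0 0" --pt "0 0 0" --pt "0 0 -0.0375" --pt "0 0 -0.0375" --pt "0.028 -0.0003 0" --pt "0.028 -0.0003 0" --pt "0.028 -0.0003 0" --pt "0 0 0" --pt "0 0 0" --pt "0 0 0" --pt "0 0 0" --pt "0 0 0" --pt "0 0 0" --pt "0 0 0" --pt "0 0 0" --pt "0 0 0" --pt "0 0 0" --pt "0 0 0" --pt "0 0 0" --spin '[0,0,0,0,0,-0.184,-0.184,-0.184,-0.184,-0.184,-0.184,-0.184,-0.184,-0.184,-0.184,-0.184,-0.184,-0.179,0]'

```text
time_s: 9.65
position: [0.5852, 0.0531, 0.1701]
ee_rot: [-3.142, -0.001, -2.813]
force: [0.6, -0.9, -0.2]
gripper_width: 0.0499
finger_force: 0.0
```

Run:
```python
from h import *
o=get_obs();p,d=grab_frame("wrist");print(o);C=cam("wrist",o)
print("axis px",proj(C,[[.5913,.0523,.112]]))
K,dist,Rw,t=C
u=cv2.undistortPoints(np.stack(np.meshgrid(np.arange(512.),np.arange(384.)),-1).reshape(-1,1,2),K,dist).reshape(384,512,2)
W=t+(np.dstack([u,np.ones(u.shape[:2])])*d[...,None])@Rw.T
bar=(W[...,2]>.105)&(W[...,2]<.118)&(np.linalg.norm(W[...,:2]-[.5913,.0523],axis=-1)<.04)
print(bar.sum(),cv2.minAreaRect(W[bar][:,:2].astype(np.float32)*1000))
cv2.imwrite("pics/w2.png",p[:,:,::-1])
```

```text
{'time_s': 9.65, 'joint_pos': array([ 7.02990545e-02,  4.59619073e-01,  1.76470484e+00, -2.06985166e-04,
        9.17775056e-01, -1.82881842e+00]), 'qvel': array([ 0.00298711, -0.00054042, -0.00081807,  0.00075463,  0.00118969,
        0.08294917]), 'effort': array([ 2.83261397e-03, -5.27107143e+01, -2.34854901e+01, -4.28867969e-02,
        6.42522331e-02, -1.03975050e+00]), 'position': array([0.58522831, 0.05309047, 0.17007295]), 'ee_rot': array([-3.14156296e+00, -5.31498354e-04, -2.81314571e+00]), 'force': array([ 0.62493435, -0.94696448, -0.17031141]), 'ft_torque': array([ 0.06279318,  0.02756261, -0.00426487]), 'finger_force': 0.0, 'gripper_width': 0.049895367640511196}
axis px [[256.98123502 223.93962312]]
1417 ((590.5516967773438, 52.32843017578125), (45.91274642944336, 13.921957015991211), 18.399574279785156)
```

View pics/w2.png

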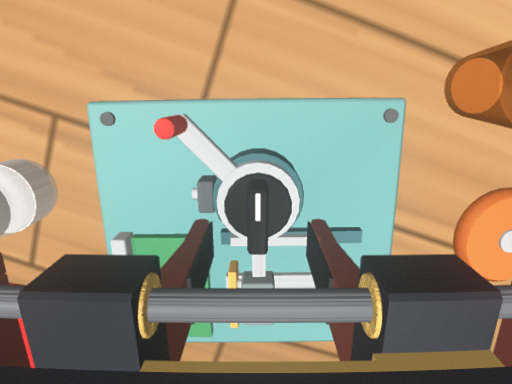

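The image shows the lever swung about 0.75 rad with the pin at (168,127). The knob bar at (258,210) is in line between the fingers. I'm going down on the knob.

Emit:
arm_command --grip '[0.05,0.05,0.05,0.05,0.0,0.0,0.0,0.0,0.0]' --pt "-0.0052 -0.0026 0" --pt "0 0 0.03" --pt "0 0 0.03" --pt "0 0 0.009" --pt "0 0 0" --pt "0 0 0" --pt "0 0 0" --pt "0 0 0" --pt "0 0 0" --spin '[0.007,0,0,0,0,0,0,0,0]' --force 30

```text
time_s: 10.82
position: [0.5913, 0.0535, 0.1021]
ee_rot: [3.14, 0.001, -2.819]
force: [-2.0, 5.7, 3.7]
gripper_width: 0.0141
finger_force: 30.0
```

Run:
```python
from h import *
o=get_obs();print(o["position"],o["ee_rot"],o["force"],o["ft_torque"],o["effort"][5],o["gripper_width"])
```

```text
[0.59133673 0.05354175 0.10206884] [ 3.14036525e+00  1.03695039e-03 -2.81907175e+00] [-2.04890739  5.70463593  3.70916315] [ 0.91638365  0.37360009 -0.10184684] -0.08499882649630308 0.014135405292589021
```

Emit:
arm_command --grip '[0,0,0,0,0,0,0,0,0,0,0,0]' --pt "-0.0004 0.0011 0" --pt "0 0 0" --pt "0 0 0" --pt "0 0 0" --pt "0 0 0" --pt "0 0 0" --pt "0 0 0" --pt "0 0 0" --pt "0 0 0" --pt "0 0 0" --pt "0 0 0" --pt "0 0 0" --spin '[0,0.1,0.1,0.1,0.1,0.1,0.1,0.1,0.1,0.1,0.1,0]'

```text
time_s: 12.32
position: [0.5915, 0.0545, 0.102]
ee_rot: [3.14, -0.0, 2.463]
force: [-1.5, 4.5, 6.6]
gripper_width: 0.0136
finger_force: 30.0
```

```bash
cat > s.py <<'E'
from h import *
o=get_obs();print(o["time_s"],o["position"],o["ee_rot"],o["force"],o["ft_torque"],o["effort"][5],o["qvel"][5],o["gripper_width"])
E
cat > b.py <<'E'
from h import *
o=get_obs();p,d=grab_frame("wrist");C=cam("wrist",o)
hsv=cv2.cvtColor(p,cv2.COLOR_RGB2HSV);H,S,V=[hsv[...,i].astype(int) for i in range(3)]
K,dist,Rw,t=C
u=cv2.undistortPoints(np.stack(np.meshgrid(np.arange(512.),np.arange(384.)),-1).reshape(-1,1,2),K,dist).reshape(384,512,2)
W=t+(np.dstack([u,np.ones(u.shape[:2])])*d[...,None])@Rw.T
def loc(P,O=np.array([.5913,.053]),yaw=.336):
    q=P[...,:2]-O;return np.stack([q[...,0]*np.cos(yaw)+q[...,1]*np.sin(yaw),-q[...,0]*np.sin(yaw)+q[...,1]*np.cos(yaw)],-1)*1000
L=loc(W)
R=(abs(L[...,0]-100)<60)&(abs(L[...,1]+50)<80)
br=R&(H>15)&(H<32)&(S>80)&(W[...,2]>.044)&(W[...,2]<.056)
g=R&(H>50)&(H<80)&(S>90)&(W[...,2]>.029)&(W[...,2]<.04)
for n,m in(("brass",br),("pane",g)):
    if m.sum()>10:
        q=L[m]
        for a in range(70,135,15):
            w=q[abs(q[:,0]-a)<6]
            if len(w)>5: print(n,a,len(w),np.percentile(w[:,1],[2,98]).round(1))
import sys
cv2.imwrite(f"pics/{sys.argv[1]}.png",p[:,:,::-1])
E
python3 s.py; python3 b.py k1
```

```text
12.325 [0.59150258 0.05445041 0.10204837] [ 3.14033489e+00 -3.42066565e-06  2.46333858e+00] [-1.54132308  4.52684748  6.58187241] [ 0.66544654  0.34311233 -0.12361341] 0.33364444971084595 -0.03164503721788835 0.013602554034599082
pane 70 403 [-105.4  -75.8]
pane 85 19 [-98.4 -91.8]
```

Emit:
arm_command --grip '[0,0,0]' --pt "0.0003 0.0009 0" --pt "0 0 0" --pt "0 0 0" --spin '[0.0,0.04,0.04]'

```text
time_s: 12.75
position: [0.5916, 0.0546, 0.1021]
ee_rot: [3.142, 0.0, 2.384]
force: [-2.3, 0.6, 5.7]
gripper_width: 0.0141
finger_force: 30.0
```

```bash
python3 s.py
python3 - <<'E'
import cv2
im=cv2.imread("pics/k1.png");cv2.imwrite("pics/k1b.png",im)
E
```

```text
12.75 [0.59158395 0.05457591 0.10206773] [3.14154893e+00 2.78091727e-04 2.38376273e+00] [-2.3484361   0.59501306  5.71517195] [0.07404898 0.39062579 0.07890151] -0.33513346686959267 0.31750546497134713 0.014061940341816946
```

View pics/k1.png

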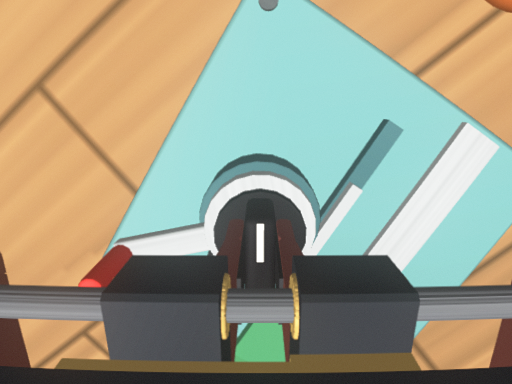

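The wrist view at this angle hides the stop behind the gripper, so I go by torque. It reads about 0.08 N·m while turning, which is friction only.

Emit:
arm_command --grip '[0,0]' --pt "0 0 0" --pt "0 0 0" --spin '[0.025,0.025]'

```text
time_s: 13.0
position: [0.5916, 0.0546, 0.1021]
ee_rot: [3.141, 0.0, 2.334]
force: [-2.2, 2.0, 5.8]
gripper_width: 0.014
finger_force: 30.0
```

```bash
python3 s.py
```

```text
13.0 [0.59162276 0.0546194  0.1020725 ] [3.14143341e+00 2.74406032e-04 2.33421358e+00] [-2.1664174   2.00657019  5.84783354] [0.08360861 0.384881   0.13938342] -0.1726724999025464 0.19875415918588887 0.01400800661790457
```

Emit:
arm_command --grip '[0,0]' --pt "0 0 0" --pt "0 0 0" --spin '[0.015,0.015]'

```text
time_s: 13.25
position: [0.5916, 0.0546, 0.1021]
ee_rot: [3.141, 0.0, 2.305]
force: [-2.7, 0.5, 7.1]
gripper_width: 0.0136
finger_force: 30.0
```

```bash
python3 s.py
```

```text
13.25 [0.5916276  0.05462953 0.10207426] [3.14140458e+00 2.94633950e-04 2.30456653e+00] [-2.6748313   0.49844473  7.11480467] [0.05473242 0.41218775 0.10663566] -0.06870778743177652 0.12000379552191671 0.0135656179333264
```

Emit:
arm_command --grip '[0,0]' --pt "0 0 0" --pt "0 0 0" --spin '[0.015,0.015]'

```text
time_s: 13.5
position: [0.5917, 0.0547, 0.1021]
ee_rot: [3.141, 0.0, 2.275]
force: [-2.0, 0.5, 6.6]
gripper_width: 0.0138
finger_force: 30.0
```

```bash
cat > tq.py <<'E'
from h import *
v=[]
for i in range(5):
    o=get_obs();v.append(o["ft_torque"][2]);p,d=grab_frame("scene")
print(o["time_s"],o["ee_rot"][2],np.round(v,3),np.mean(v))
cv2.imwrite("pics/s_last.png",p[:,:,::-1])
E
python3 tq.py
```

```text
13.7 2.27482693261516 [ 0.125  0.031  0.024 -0.019 -0.008] 0.030588740185588232
```

Emit:
arm_command --grip '[0,0]' --pt "0 0 0" --pt "0 0 0" --spin '[0.015,0.015]'

```text
time_s: 14.0
position: [0.5917, 0.0547, 0.1021]
ee_rot: [3.141, 0.0, 2.245]
force: [-1.7, 1.5, 5.4]
gripper_width: 0.0137
finger_force: 30.0
```

```bash
python3 tq.py
```

```text
14.2 2.244806417557794 [ 0.071 -0.019  0.026 -0.041 -0.077] -0.008278781880269087
```

Emit:
arm_command --grip '[0,0]' --pt "0 0 0" --pt "0 0 0" --spin '[0.012,0.012]'

```text
time_s: 14.5
position: [0.5917, 0.0547, 0.1021]
ee_rot: [3.141, 0.0, 2.221]
force: [-2.1, 1.4, 6.3]
gripper_width: 0.0136
finger_force: 30.0
```

```bash
python3 tq.py
```

```text
14.7 2.2208119556366794 [0.131 0.051 0.006 0.031 0.022] 0.0482419782777637
```

Emit:
arm_command --grip '[0,0]' --pt "0 0 0" --pt "0 0 0" --spin '[0.012,0.012]'

```text
time_s: 15.0
position: [0.5917, 0.0547, 0.1021]
ee_rot: [3.141, 0.0, 2.197]
force: [-2.3, 0.5, 5.7]
gripper_width: 0.0135
finger_force: 30.0
```

```bash
python3 tq.py
```

```text
15.2 2.196815033492861 [ 0.13   0.077  0.055 -0.012  0.021] 0.05431649393219636
```

Emit:
arm_command --grip '[0,0]' --pt "0 0 0" --pt "0 0 0" --spin '[0.012,0.012]'

```text
time_s: 15.5
position: [0.5917, 0.0547, 0.1021]
ee_rot: [3.141, 0.0, 2.173]
force: [-1.6, 1.4, 5.4]
gripper_width: 0.0142
finger_force: 30.0
```

```bash
python3 tq.py
```

```text
15.7 2.1727955276422146 [ 0.082  0.095  0.049  0.054 -0.034] 0.04918646993129835
```

Emit:
arm_command --grip '[0,0]' --pt "0 0 0" --pt "0 0 0" --spin '[0.012,0.012]'

```text
time_s: 16.0
position: [0.5917, 0.0547, 0.1021]
ee_rot: [3.141, 0.0, 2.149]
force: [-2.3, 1.4, 6.1]
gripper_width: 0.0141
finger_force: 30.0
```

```bash
python3 tq.py
```

```text
16.2 2.1488868223320603 [0.072 0.073 0.089 0.029 0.062] 0.06483907097285914
```

Emit:
arm_command --grip '[0,0]' --pt "0 0 0" --pt "0 0 0" --spin '[0.012,0.012]'

```text
time_s: 16.5
position: [0.5918, 0.0547, 0.1021]
ee_rot: [3.141, 0.0, 2.125]
force: [-1.2, 1.8, 5.8]
gripper_width: 0.0138
finger_force: 30.0
```

```bash
python3 tq.py; python3 -c "
import cv2
im=cv2.imread('pics/s_last.png')[170:280,200:340];cv2.imwrite('pics/s_c.png',cv2.resize(im,None,fx=5,fy=5,interpolation=cv2.INTER_CUBIC))"
```

```text
16.7 2.125028187430231 [0.118 0.111 0.068 0.081 0.096] 0.09460313202999074
```

View pics/s_c.png

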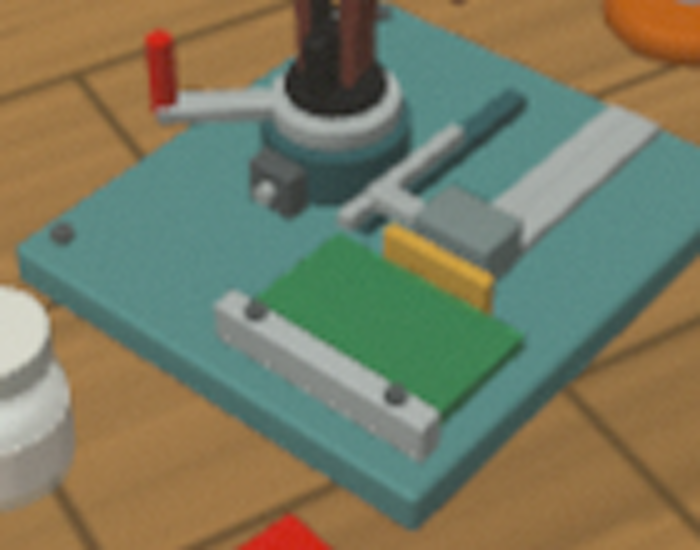

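The scene crop shows the brass face (440,270) right at the green pane's edge with no teal gap, and the holding torque is rising. One more small step will confirm contact.

Emit:
arm_command --grip '[0,0]' --pt "0 0 0" --pt "0 0 0" --spin '[0.01,0.01]'

```text
time_s: 17.0
position: [0.5918, 0.0547, 0.1021]
ee_rot: [3.141, 0.0, 2.105]
force: [-2.1, 1.5, 5.6]
gripper_width: 0.0135
finger_force: 30.0
```

```bash
python3 tq.py
```

```text
17.2 2.1051354136607348 [0.161 0.176 0.106 0.079 0.111] 0.12643875700256368
```

Contact: torque is up by about 0.08 N·m, which is about 5 N on the glass. I'm releasing the knob and going back to the pin.

Emit:
arm_command --grip '[0.05,0.05,0.05,0.05,0.05,0.05,0.05,0.05,0.05,0.05,0.05,0.05,0.05,0.05,0.05,0.05]' --pt "0 0 0" --pt "0 0 0" --pt "0 0 0" --pt "0 0 -0.0375" --pt "0 0 -0.0375" --pt "0 0 0" --pt "0 0 0" --pt "0 0 0" --pt "0 0 0" --pt "0 0 0" --pt "0 0 0" --pt "-0.029 0.0005 0" --pt "-0.029 0.0005 0" --pt "-0.0285 0.0006 0" --pt "0 0 0" --pt "0 0 0" --spin '[0,0,0,0,0,0.17,0.17,0.17,0.17,0.17,0.17,0,0,0,0,0]'

```text
time_s: 19.25
position: [0.5531, -0.0223, 0.1764]
ee_rot: [3.141, -0.0, 1.084]
force: [1.2, 0.7, -0.5]
gripper_width: 0.05
finger_force: 0.0
```

```bash
python3 s.py; python3 b.py w3
python3 - <<'E'
from h import *
o=get_obs();p,d=grab_frame("wrist");C=cam("wrist",o)
hsv=cv2.cvtColor(p,cv2.COLOR_RGB2HSV);H,S,V=[hsv[...,i].astype(int) for i in range(3)]
m=((H<8)|(H>172))&(S>150)&(d>0)
r=np.zeros(H.shape,bool);r[180:330,190:330]=1
b,c,s=blob(m&r);print(c,s,proj(C,[[.5528,-.0225,.106]]))
E
```

```text
19.25 [ 0.55306483 -0.02233068  0.17638649] [ 3.14117990e+00 -4.13175984e-04  1.08441688e+00] [ 1.16475249  0.68146829 -0.4580572 ] [-0.04986531  0.09694441 -0.04463918] -0.007622333359904587 -0.0036625149477811417 0.050000775241818333
brass 70 109 [-48.6 -41.4]
brass 85 170 [-48.9 -41.4]
brass 100 180 [-48.8 -41.2]
brass 115 174 [-49.1 -41.5]
brass 130 16 [-49.  -45.7]
pane 70 1169 [-117.2  -51.1]
pane 85 1160 [-117.5  -53.3]
pane 100 1173 [-117.   -53.2]
pane 115 1190 [-117.4  -53.4]
pane 130 1217 [-117.1  -53.3]
[259.21582734 206.56834532] [250 198  19  18 278] [[259.84557872 205.73772157]]
```

View pics/w3.png

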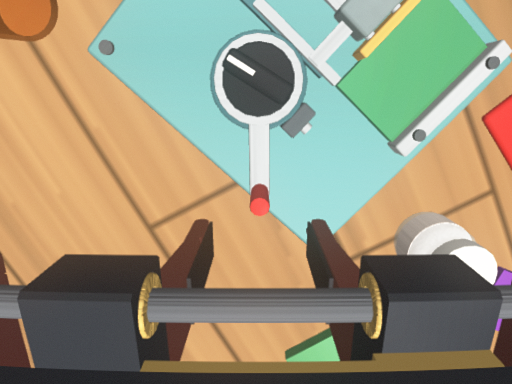

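The pin is at (259,206) as predicted. The brass stop sits on the pane edge (local y ≈ -48 for both), and the pane hasn't moved. I'm descending to grip the pin.

Emit:
arm_command --grip '[0.05,0.05,0.05,0.0,0.0,0.0,0.0,0.0]' --pt "0 0 0.035" --pt "0 0 0.035" --pt "0 0 0.0105" --pt "0 0 0" --pt "0 0 0" --pt "0 0 0" --pt "0 0 0" --pt "0 0 0" --spin '[0,0,0,0,0,0,0,0]' --force 20

```text
time_s: 20.35
position: [0.5529, -0.0226, 0.0965]
ee_rot: [3.141, -0.0, 1.085]
force: [-0.4, 0.0, 5.2]
gripper_width: 0.0138
finger_force: 20.0
```

```bash
cat > ft.py <<'E'
from h import *
from scipy.spatial.transform import Rotation as R
o=get_obs();M=R.from_euler("xyz",o["ee_rot"]).as_matrix()
P=o["position"][:2]-[.5914,.0530]
print(o["time_s"],"pin ang",round(np.arctan2(-P[1],-P[0])-.340,3),"r",np.hypot(*P).round(4),"tool yaw",o["ee_rot"][2].round(3),"F tool",(M.T@o["force"]).round(2),o["gripper_width"])
E
python3 ft.py
```

```text
20.35 pin ang 0.76 r 0.0849 tool yaw 1.085 F tool [-0.17 -0.37 -5.23] 0.013773628696943506
```

Emit:
arm_command --grip '[0,0,0,0]' --pt "0.0001 -0.00425 0" --pt "0.0001 -0.00425 0" --pt "0.0001 -0.00425 0" --pt "0.0001 -0.00425 0" --spin '[0.05,0.05,0.05,0.05]'

```text
time_s: 20.85
position: [0.5397, -0.0142, 0.0965]
ee_rot: [3.138, -0.001, 0.884]
force: [2.0, -4.8, 3.5]
gripper_width: 0.0135
finger_force: 20.0
```

```bash
python3 ft.py
```

```text
20.85 pin ang 0.574 r 0.0848 tool yaw 0.884 F tool [-2.45  4.58 -3.46] 0.013487515623913694
```

Emit:
arm_command --grip '[0,0,0,0]' --pt "0.0001 -0.00425 0" --pt "0.0001 -0.00425 0" --pt "0.0001 -0.00425 0" --pt "0.0001 -0.00425 0" --spin '[0.05,0.05,0.05,0.05]'

```text
time_s: 21.35
position: [0.5271, -0.0022, 0.0965]
ee_rot: [3.139, -0.0, 0.684]
force: [-1.0, -6.0, 5.0]
gripper_width: 0.0138
finger_force: 20.0
```

```bash
python3 ft.py
```

```text
21.35 pin ang 0.37 r 0.0848 tool yaw 0.684 F tool [-4.57  4.02 -5.01] 0.013750627061549572
```

Free drag is about 4.5 N at the pin. I'm continuing with smaller steps.

Emit:
arm_command --grip '[0,0,0,0]' --pt "-0.0004 -0.0034 0" --pt "0.0001 -0.0034 0" --pt "0.0001 -0.0034 0" --pt "0.0001 -0.0034 0" --spin '[0.04,0.04,0.04,0.04]'

```text
time_s: 21.85
position: [0.519, 0.0089, 0.0965]
ee_rot: [3.14, -0.001, 0.524]
force: [-0.6, -5.6, 5.5]
gripper_width: 0.0133
finger_force: 20.0
```

```bash
python3 ft.py
```

```text
21.85 pin ang 0.207 r 0.0848 tool yaw 0.524 F tool [-3.32  4.54 -5.44] 0.013276164911530252
```

Emit:
arm_command --grip '[0,0,0,0]' --pt "0 -0.0021 0" --pt "0 -0.0021 0" --pt "0.0001 -0.0021 0" --pt "0 -0.0021 0" --spin '[0.025,0.025,0.025,0.025]'

```text
time_s: 22.35
position: [0.5148, 0.0164, 0.0965]
ee_rot: [3.14, -0.0, 0.425]
force: [-1.8, -5.0, 6.8]
gripper_width: 0.0138
finger_force: 20.0
```

```bash
python3 ft.py
```

```text
22.35 pin ang 0.106 r 0.0849 tool yaw 0.425 F tool [-3.69  3.82 -6.79] 0.013822599642190972
```

Emit:
arm_command --grip '[0,0,0,0]' --pt "0 -0.0021 0" --pt "0 -0.0021 0" --pt "0.0001 -0.0021 0" --pt "0 -0.0021 0" --spin '[0.025,0.025,0.025,0.025]'

```text
time_s: 22.85
position: [0.5115, 0.0242, 0.0964]
ee_rot: [3.14, 0.0, 0.325]
force: [-3.1, -5.2, 7.8]
gripper_width: 0.0136
finger_force: 20.0
```

```bash
python3 ft.py
```

```text
22.85 pin ang 0.006 r 0.0849 tool yaw 0.325 F tool [-4.63  3.94 -7.77] 0.013598426534200724
```

Still free at about 0, so the bite has moved clockwise as described.

Emit:
arm_command --grip '[0,0,0,0]' --pt "-0.0003 -0.0021 0" --pt "0 -0.0021 0" --pt "0 -0.0021 0" --pt "0 -0.0021 0" --spin '[0.025,0.025,0.025,0.025]'

```text
time_s: 23.35
position: [0.509, 0.0323, 0.0965]
ee_rot: [3.141, -0.0, 0.225]
force: [-2.3, -4.7, 7.1]
gripper_width: 0.0133
finger_force: 20.0
```

```bash
python3 ft.py
```

```text
23.35 pin ang -0.094 r 0.085 tool yaw 0.225 F tool [-3.29  4.1  -7.06] 0.01330235086274052
```

Emit:
arm_command --grip '[0,0,0,0]' --pt "0 -0.0021 0" --pt "0 -0.0021 0" --pt "0.0001 -0.0021 0" --pt "0 -0.0021 0" --spin '[0.025,0.025,0.025,0.025]'

```text
time_s: 23.85
position: [0.5072, 0.0406, 0.0964]
ee_rot: [3.141, 0.0, 0.125]
force: [-3.1, -3.7, 8.7]
gripper_width: 0.0133
finger_force: 20.0
```

```bash
python3 ft.py
```

```text
23.85 pin ang -0.194 r 0.0851 tool yaw 0.125 F tool [-3.53  3.29 -8.67] 0.01330771585002056
```

Emit:
arm_command --grip '[0,0,0,0]' --pt "-0.0003 -0.0021 -0.0008" --pt "0 -0.0021 0" --pt "0 -0.0021 0" --pt "0 -0.0021 0" --spin '[0.025,0.025,0.025,0.025]'

```text
time_s: 24.35
position: [0.5063, 0.0495, 0.0966]
ee_rot: [3.141, 0.0, 0.023]
force: [-0.2, -3.9, 0.8]
gripper_width: 0.0134
finger_force: 20.0
```

```bash
python3 ft.py
```

```text
24.35 pin ang -0.299 r 0.0852 tool yaw 0.023 F tool [-0.25  3.85 -0.75] 0.01338523912073331
```

Emit:
arm_command --grip '[0,0,0,0]' --pt "0 -0.0021 0" --pt "0 -0.0021 0" --pt "0.0001 -0.0021 0" --pt "0 -0.0021 0" --spin '[0.025,0.025,0.025,0.025]'

```text
time_s: 24.85
position: [0.5063, 0.0578, 0.0966]
ee_rot: [3.141, 0.001, -0.076]
force: [-0.0, -6.4, 1.8]
gripper_width: 0.0135
finger_force: 20.0
```

```bash
python3 ft.py
```

```text
24.85 pin ang -0.396 r 0.0853 tool yaw -0.076 F tool [ 0.46  6.42 -1.82] 0.013524036779458725
```

It's biting now, at 6.4 N. I'm going on in small steps.

Emit:
arm_command --grip '[0,0,0]' --pt "0 -0.0017 0" --pt "0 -0.0017 0" --pt "0 -0.0017 0" --spin '[0.02,0.02,0.02]'

```text
time_s: 25.22
position: [0.5066, 0.0627, 0.0966]
ee_rot: [3.141, 0.001, -0.136]
force: [-1.0, -7.4, 2.3]
gripper_width: 0.0134
finger_force: 20.0
```

```bash
python3 ft.py
```

```text
25.225 pin ang -0.454 r 0.0853 tool yaw -0.136 F tool [-0.01  7.48 -2.25] 0.01336194335908601
```

Emit:
arm_command --grip '[0,0]' --pt "0 -0.0017 0" --pt "0 -0.0017 0" --spin '[0.02,0.02]'

```text
time_s: 25.48
position: [0.507, 0.0659, 0.0965]
ee_rot: [3.141, 0.001, -0.176]
force: [-1.3, -7.7, 2.1]
gripper_width: 0.0134
finger_force: 20.0
```

```bash
python3 ft.py
```

```text
25.475 pin ang -0.492 r 0.0854 tool yaw -0.176 F tool [ 0.04  7.85 -2.13] 0.01344516091499923
```

Emit:
arm_command --grip '[0,0]' --pt "0 -0.0017 0" --pt "0 -0.0017 0" --spin '[0.02,0.02]'

```text
time_s: 25.72
position: [0.5075, 0.0692, 0.0965]
ee_rot: [3.14, 0.001, -0.216]
force: [-2.1, -9.4, 2.8]
gripper_width: 0.0135
finger_force: 20.0
```

```bash
python3 ft.py
```

```text
25.725 pin ang -0.53 r 0.0855 tool yaw -0.216 F tool [-0.    9.64 -2.82] 0.013515864286826142
```

Emit:
arm_command --grip '[0,0]' --pt "0 -0.0017 0" --pt "0 -0.0013 0" --spin '[0.02,0.015]'

```text
time_s: 25.98
position: [0.5081, 0.072, 0.0965]
ee_rot: [3.14, 0.001, -0.251]
force: [-1.5, -9.2, 3.7]
gripper_width: 0.0135
finger_force: 20.0
```

```bash
python3 ft.py
```

```text
25.975 pin ang -0.564 r 0.0855 tool yaw -0.251 F tool [ 0.84  9.25 -3.65] 0.013476747265697432
```

It's firmly tight at about 9.5–10 N. I'm releasing and lifting clear.

Emit:
arm_command --grip '[0.05,0.05,0.05,0.05,0.05,0.05,0.05]' --pt "0 0 0" --pt "0 0 0" --pt "0 0 -0.03" --pt "0 0 -0.05" --pt "0 0 -0.05" --pt "0 0 -0.03" --pt "0 0 0" --spin '[0,0,0,0,0,0,0]'

```text
time_s: 26.85
position: [0.5101, 0.0732, 0.259]
ee_rot: [-3.139, -0.005, -0.25]
force: [-0.1, -0.7, -0.6]
gripper_width: 0.05
finger_force: 0.0
```

```bash
python3 s.py; python3 b.py w4; python3 -c "
from h import *
p,d=grab_frame('scene');a=cv2.resize(p[170:280,200:340,::-1],None,fx=3.4,fy=3.4,interpolation=cv2.INTER_CUBIC)
b=cv2.imread('pics/w4.png')[:,:320]
h=min(a.shape[0],b.shape[0]);cv2.imwrite('pics/end.png',np.hstack([a[:h],b[:h]]))"
```

```text
26.85 [0.51014884 0.07323178 0.25895332] [-3.13915647 -0.00468731 -0.25022264] [-0.10083395 -0.69653013 -0.63355858] [0.02777026 0.16751674 0.03175938] 0.0003402965649001999 -0.0014757782265259237 0.04998573342634803
brass 70 26 [-47.4 -41. ]
pane 70 58 [-59.9 -49.4]
```

View pics/end.png

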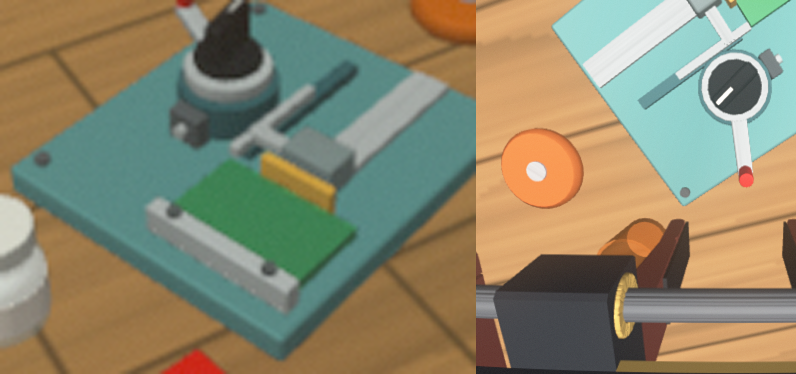

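The final picture shows the brass stop still on the pane edge, the lever swung clockwise with the pin at (745,180), and the wheel, tumbler and jar in place. Handing in.

```bash
python3 -c "
from station import *
print(close_job())"
```

```text
the job is handed in; nothing more can be done
None
```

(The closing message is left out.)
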